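# Lock the plaque clamp with the T-key

### The arm

A 7-joint arm with a two-finger parallel gripper is mounted at the origin on the work surface. World frame = base frame: x ahead of the robot, y to its left, z up, the work surface at z = 0. Lengths are in m, angles in rad, forces in N, time in s.
With the tool pointing down it reaches from about 0.425 to 0.875 m from the base axis. Payload 4.7 kg.
Tool frame: the origin (TCP) lies midway between the tips of the shut fingers; the grasp point (between the pads) lies 19 mm behind it; z points along the fingers, y is the line along which they close (so a half turn about z gives the same grasp; the last joint's range is limited). The gripper opens to 87 mm and grips with 3 to 60 N. Pads are 19 mm wide; open, the fingers measure 117 mm over their backs; the gripper's body (75 mm by 190 mm) begins 51 mm behind the grasp point.
Start: joints at [-1.202, 0.321, -0.07, 1.45, 0.023, 1.371, -0.057], TCP at [0.226, 0.61, 0.223] pointing down, gripper open.
Joint ranges: [-2.86, 2.86], [-0.3, 2.09], [-1.38, 1.24], [0.06, 2.45], [-1.56, 4.7], [0.09, 2.05], [-2.69, 2.69]. Speed limits (rad/s): [2.57, 2.57, 3.14, 3.14, 3.14, 3.14, 3.14].

### API

Orientations are given as a rotation vector (axis times angle).
In Python, from bench import ctrl, get_image, calibration gives the robot as it stands.
- The arm moves only by the tool apply_moves, never from a script. Its arguments are lists of equal length, an entry for each row: "dp": the shift along the tool's x, y, z in m, a list of three; "twist": the turn, a rotation vector about the tool's x, y, z in rad, a list of three; "fingers": the closure, from 0 (fully open) to 1 (shut). In form: {"dp": [[dx, dy, dz], ...], "twist": [[ax, ay, az], ...], "fingers": [fingers, ...]}. A call has 1 to 10 rows; each row shifts and turns the commanded pose from where the row before left it, along the tool's axes as they then stand; what a row does not reach is not made up. A row lasts 1/10 s, in which the tool goes at most 50 mm and 8.59 degrees, less where a joint would pass 70% of its speed; a pose out of reach is approached as far as the arm can. A call is refused whole if a number of a shift passes 0.05 or a number of a turn 0.15, either way. A call with a gripper value outside its range is refused whole. The fingers move at their own pace and stop on an object; "newtons" is the grip in N (left out, the last holds). Time passes only in rows, so rows that do not move let the fingers close. It gives the time, the measured TCP pose, the force, the opening and the grip force at its end, in the units of the state.
- ctrl.get_state(): the state, without advancing time (a new reading comes with each control period).
- get_image(name): name is "side" or "top"; returns the picture (420x560x3 uint8, red, green, blue); there is no depth.
- calibration(name): a dict with "fx", "fy", "cx", "cy" (pixels), "eye" and "attitude" of the camera in the world. Camera axes: x right, y up, looking along -z (the intrinsics and any distortion apply to the point x, -y, -z); pixel columns grow to the right and rows downward; lengths in m; the calibration is good to about 2 mm. A picture is of the moment at which its call begins. calibration takes no time and is no camera call.
- ctrl.close_job(): hands the job in; it is judged then, once.
The state is a dict: "time": time; "joint_positions": joint angles; "qd": joint speeds; "joint_torque": joint torques, N m; "position": TCP position; "tool_rot": TCP orientation; "ft_force": force on the tool from outside, world axes, zero at the start; "torque": the same for the moment, N m; "grip_width": opening from 0.0 (shut) to 1.0 (fully open); "grip_force": force on a finger pad.
Only numpy, scipy, OpenCV 4.12 (cv2) and the standard library are available. Lean on these libraries where they do the work, as an engineer would, in place of code of your own. Each camera call takes 0.05 s, during which the arm holds its last target. There are 200 camera calls.

### The job

Lock the cam clamp that holds the granite plaque: feel for the position where the T-key standing loosely in it drops home into the hidden drive, then turn it clockwise (seen from above) until the cam clicks past its detent and the jaw stays forward against the plaque. Stop at the click, as forcing it on drives the jaw into the stone; let go, leave the key standing in the clamp, and leave the mallet, brush and jar alone.

Things in the scene. Friction and masses are not known exactly. Their poses are not given: they have to be found in the camera images.
- key_grip (a point): Centre of the T-key's handle: a level dark bar 90 mm long (local x), 16 wide (y), 24 tall (z, up), on a round 22 mm steel shank standing loosely (1.5 mm play, tilts a few degrees) in the clamp's collar. Loose, 0.35 kg. Starts 53 mm above the collar rim, 43 mm once dropped home. After letting go it may stay or turn a little with the cam.
- key_foot (a point): Middle of the underside of the key's foot, 85 mm below key_grip: a cross blade 20 mm across, 5 mm thick, 10 mm tall, inside the collar, out of sight. It starts resting crosswise on a drum with a matching cross slot (fits every quarter turn), never in line: turn it 0.15 to 1.3 rad, either way, pushing down about 5 N or by its own weight.
- drive (a point): Fixed point on the clamp's axis at the top of the hidden drum, 34 mm above the bench; it does not show the drum's angle, which is unknown. When blade and slot are within about 0.15 rad the key can drop 10 mm and then drives the drum with that much play each way. A light push (under 10 N) on top does not turn the drum.
- clamp_axis (a point): Centre of the guide collar's top rim on the clamp's vertical axis, 66 mm above the bench. Collar: steel tube 48 mm across, 28 mm tall, on a fixed clamp body 130 x 110 mm, cheeks 38 mm high. Local z up; local x points to the plaque (160 x 220 x 30 mm, fixed), whose edge is 108 mm from the axis.
- jaw (a joint): Travel in m of the jaw: 0 when open, 0.018 when clamped. The drum first turns 0.05 to 0.5 rad (hidden) without moving the jaw, then drives it 0.015 m per rad clockwise. A spring detent resists from about 0.008 (up to about 0.4 Nm); at 0.0135 it clicks over and the jaw snaps on by itself to about 0.018, ahead of the key, and stays there.
- jaw_face (a point): Middle of the rubber face of the jaw, a steel block 90 mm wide, its top 41 mm above the bench, that slides along local x from collar to plaque; 18 mm short of the plaque when open. The key may turn about 0.3 rad past the click without effect; turned on hard it drives the jaw into the stone: 21.5 mm of travel chips it.
- mallet_grip (a point): Bystander: hammer lying on the bench near the clamp, handle point; do not disturb.
- dustbrush_grip (a point): Bystander: brush lying on the bench near the clamp, handle point; do not disturb.
- polish: Bystander: jar 56 mm across, 70 mm tall standing near the clamp, origin under its centre; do not disturb.
There are look-alikes about, which are no part of the job. Leave any brown or yellow look-alike of the part that bears key_grip alone.

How it is judged:
On the way, in this order (a step that is already met when the one before it is completed fails the run):
1. the key has dropped home into the hidden drive (z of key_grip in the frame of clamp_axis below 0.0465 m and horizontal distance between key_grip and clamp_axis below 0.015 m and value of joint jaw below 0.01 m), for 0.1 s.
2. the cam has clicked past its detent and the jaw is forward against the plaque (value of joint jaw above 0.0158 m), for 0.2 s.
At the end, for the whole second after the job is handed in: The jaw stays 15.8 to 20.3 mm forward (18 is home at the plaque), and the key still stands in the guide collar, its handle centre within 15 mm of the axis and 30 to 60 mm above the rim, tilted less than 0.2 rad (value of joint jaw between 0.0158 and 0.0203 m and z of key_grip in the frame of clamp_axis between 0.03 and 0.06 m and horizontal distance between key_grip and clamp_axis below 0.015 m and angle between key_grip's own z axis and vertical below 0.2 rad); the robot touches nothing.
It fails at once if the cam is forced on past the click and the jaw chips the stone (over 21.5 mm) (value of joint jaw above 0.0215 m).
It fails at once if the mallet is moved more than 30 mm (distance of mallet_grip from where it was at the start of the episode above 0.03 m).
It fails at once if the brush is moved more than 30 mm (distance of dustbrush_grip from where it was at the start of the episode above 0.03 m).
It fails at once if the jar is moved more than 30 mm (distance of polish from where it was at the start of the episode above 0.03 m).
It also fails if it takes over 72 s, if anything falls off the work surface, if the arm or the gripper's body presses on something with over 40 N, if the wrist force passes 120 N, or if a joint passes its speed limit or range.

## Working session

There is one attempt and no reset: what is moved stays moved. The work goes in short steps, Python scripts to look and compute and a tool call to move; the robot and the scene stay as the last step left them, time stands still between calls to the robot, and variables do not carry over. Pictures are saved under pics/ and viewed, at most 10 in all, crops included, and the job is handed in when it is done.

Besides the shell and the picture viewer there is one more tool, called after ">>>" as name(argument=value, ...) on one line, values as JSON. apply_moves: Moves the arm, as the interface text tells. Its arguments: {"type":"object","properties":{"dp":{"type":"array"},"twist":{"type":"array"},"fingers":{"type":"array"},"newtons":{"type":"number"}},"required":["dp","twist","fingers"]}

```bash
mkdir -p pics
python3 - <<'E'
from bench import ctrl,get_image,calibration
import cv2
for n in("side","top"):
    cv2.imwrite(f"pics/{n}0.png",get_image(n)[:,:,::-1]);print(n,calibration(n))
print(ctrl.get_state())
E
```

```text
side {'fx': 385.0527267346091, 'fy': 385.0527267346091, 'cx': 283.852412667672, 'cy': 209.53325115267359, 'eye': array([ 0.46491218, -0.45803642,  0.77335236]), 'attitude': array([ 0.67811564, -0.02898333, -0.07174623])}
top {'fx': 469.60232316217974, 'fy': 469.60232316217974, 'cx': 275.81808033446504, 'cy': 214.9293692061391, 'eye': array([0.37820579, 0.05589688, 1.09053959]), 'attitude': array([ 0.10516458, -0.08781656, -1.54306883])}
{'time': 0.1, 'joint_positions': array([-1.201925  ,  0.32176663, -0.07008743,  1.45153474,  0.02261544,
        1.37078607, -0.05688423]), 'qd': array([ 6.03387547e-04, -6.28817043e-04,  5.93589646e-05, -3.37360791e-03,
        1.22456295e-03, -1.91849806e-03,  4.45727916e-04]), 'joint_torque': array([-1.62170741e-04, -4.92574060e+01, -4.05708086e-01, -3.13398457e+01,
       -6.40742504e-02,  3.95302288e-02,  9.93659546e-05]), 'position': array([0.22567531, 0.60905103, 0.22156854]), 'tool_rot': array([-5.54245101e-01, -3.09211463e+00,  2.66471504e-03]), 'ft_force': array([-0.03945171,  0.77020234, -1.09983803]), 'torque': array([ 0.04603992,  0.03558245, -0.01415779]), 'grip_force': 0.0, 'grip_width': 0.9987367063364389}
```

View pics/side0.png

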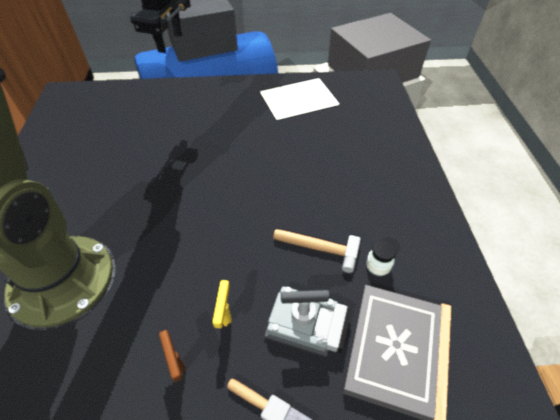

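View pics/top0.png

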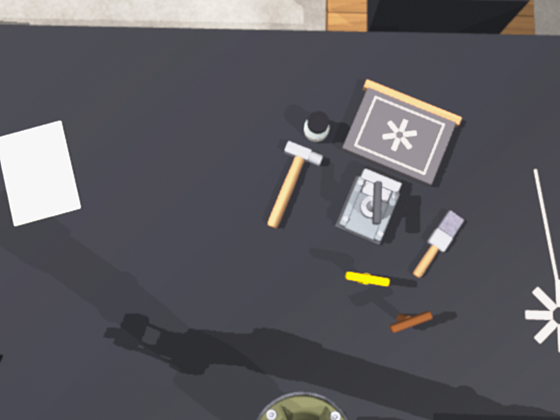

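The key could be confused with three T-bars: dark (side 305,296 / top 377,203), yellow (side 222,303 / top 368,279) and brown (side 172,355 / top 411,322). I choose the dark one, which stands in the clamp collar. I'll check it in one close crop.

Run:
```python
import cv2,numpy as np
a=cv2.imread("pics/top0.png")[150:260,320:420];b=cv2.imread("pics/side0.png")[265:365,255:355]
a=cv2.resize(a,None,fx=4,fy=4,interpolation=2);b=cv2.resize(b,(400,400),interpolation=2)
b=cv2.copyMakeBorder(b,0,40,0,0,0)
cv2.imwrite("pics/c.png",np.clip(np.hstack([a,b])*1.0*1.5,0,255).astype('uint8'))
```

```text
(no output)
```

View pics/c.png

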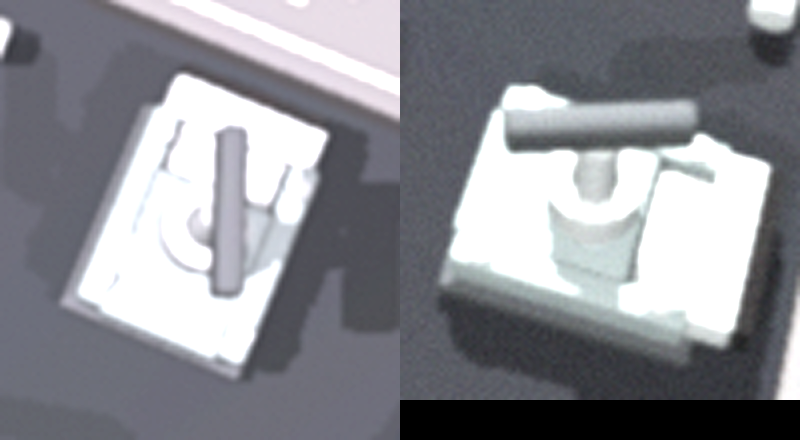

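The crop shows a dark bar on a steel shank in the collar. In the top view its ends are at (377.5,182.5) and (376.5,223). In the side view its centre is at (305,296), and the collar ring in the top view is at (370.5,206).

```bash
cat > h.py <<'E'
import numpy as np
from bench import ctrl,get_image,calibration
from scipy.spatial.transform import Rotation as R
def onz(n,u,v,z):
    c=calibration(n);d=R.from_rotvec(c["attitude"]).apply([(u-c["cx"])/c["fx"],-(v-c["cy"])/c["fy"],-1])
    return c["eye"]+d*(z-c["eye"][2])/d[2]
def tool():
    s=ctrl.get_state();M=R.from_rotvec(s["tool_rot"]).as_matrix();return s,M
E
python3 - <<'E'
from h import *
np.set_printoptions(precision=4,suppress=True)
for z in(.119,.131):
    a,b=onz("top",377.5,182.2,z),onz("top",376.5,223.2,z);print((a+b)/2,np.linalg.norm(a-b),np.arctan2(*(a-b)[1::-1]))
    a,b=onz("side",281.9,297,z),onz("side",328.7,294.5,z);print('s',(a+b)/2,np.linalg.norm(a-b),np.arctan2(*(b-a)[1::-1]))
print('collar',onz("top",370.5,206.2,.066))
s,M=tool();print(M)
E
```

```text
[ 0.5297 -0.1422  0.119 ] 0.08661986410147837 -0.02434420722522136
s [ 0.5312 -0.1393  0.119 ] 0.08690714909977741 -0.016231558251614174
[ 0.5278 -0.1398  0.131 ] 0.0855499762881395 -0.024344207225221338
s [ 0.53   -0.1451  0.131 ] 0.08531338118761915 -0.016231558251613806
collar [ 0.5296 -0.1387  0.066 ]
[[-0.9377  0.3473 -0.0005]
 [ 0.3473  0.9377 -0.0016]
 [-0.0001 -0.0017 -1.    ]]
```

>>> apply_moves(dp=[[-0.033,-0.022,0],[-0.033,-0.022,0],[-0.033,-0.022,0],[-0.033,-0.022,0],[-0.033,-0.022,0],[-0.033,-0.022,0],[-0.033,-0.022,0],[-0.033,-0.022,0],[-0.033,-0.022,0],[-0.033,-0.022,0]], twist=[[0,0,0],[0,0,0],[0,0,0],[0,0,0],[0,0,0],[0,0,0],[0,0,0],[0,0,0],[0,0,0],[0,0,0]], fingers=[0,0,0,0,0,0,0,0,0,0])

```text
time: 1.1
position: [0.4594, 0.287, 0.2223]
tool_rot: [-0.554, -3.092, 0.0]
ft_force: [0.8, 1.3, 0.6]
grip_width: 1.0
grip_force: 0.0
```

>>> apply_moves(dp=[[-0.021,-0.038,0],[-0.021,-0.038,0],[-0.021,-0.038,0],[-0.021,-0.038,0],[-0.021,-0.038,0],[-0.021,-0.038,0],[-0.021,-0.038,0],[-0.021,-0.038,0],[-0.021,-0.038,0],[-0.021,-0.038,0]], twist=[[0,0,0],[0,0,0],[0,0,0],[0,0,0],[0,0,0],[0,0,0],[0,0,0],[0,0,0],[0,0,0],[0,0,0]], fingers=[0,0,0,0,0,0,0,0,0,0])

```text
time: 2.1
position: [0.5235, -0.1423, 0.2224]
tool_rot: [-0.554, -3.092, -0.001]
ft_force: [1.3, -0.4, 0.2]
grip_width: 1.001
grip_force: 0.0
```

>>> apply_moves(dp=[[0,0,0],[0,0,0],[0,0,0],[0,0,0]], twist=[[0,0,-0.12],[0,0,-0.12],[0,0,-0.1],[0,0,0]], fingers=[0,0,0,0])

```text
time: 2.5
position: [0.5234, -0.1407, 0.2221]
tool_rot: [-0.023, -3.141, -0.0]
ft_force: [-0.6, 0.3, 0.8]
grip_width: 1.005
grip_force: 0.0
```

```bash
cat > st.py <<'E'
from h import *
np.set_printoptions(precision=4,suppress=True)
s,M=tool();p=s["position"];print(s["time"],p,"yaw of y",np.arctan2(M[1,1],M[0,1]),"tilt",M[:2,2],"q",s["joint_positions"],"F",s["ft_force"],"T",s["torque"],s["grip_width"]*87,s["grip_force"])
print("to go (tool)",M.T@(np.array([.529,-.141,.100])-p))
E
python3 st.py
```

```text
2.5 [ 0.5234 -0.1407  0.2221] yaw of y 1.5560053453586105 tilt [-0.0009  0.0001] q [-0.3276  0.0925  0.5797  1.7398 -0.0521  1.3255  1.8189] F [-0.5799  0.3113  0.7554] T [-0.0153 -0.008  -0.0129] 87.45826892477488 0.0
to go (tool) [-0.0057 -0.0002  0.1221]
```

>>> apply_moves(dp=[[-0.0055,0,0.03],[0,0,0.03],[0,0,0.03],[0,0,0.03],[0,0,0],[0,0,0]], twist=[[0,0,0],[0,0,0],[0,0,0],[0,0,0],[0,0,0],[0,0,0]], fingers=[0,0,0,0,0,0])

```text
time: 3.1
position: [0.5291, -0.1408, 0.1028]
tool_rot: [-0.025, -3.141, 0.0]
ft_force: [0.1, 0.0, 1.3]
grip_width: 1.0
grip_force: 0.0
```

```bash
python3 st.py
python3 - <<'E'
from h import *
import cv2
a=get_image("top")[140:270,310:440,::-1];b=get_image("side")[230:360,240:370,::-1]
cv2.imwrite("pics/d.png",np.hstack([cv2.resize(x,(400,400),interpolation=2) for x in(a,b)]))
E
```

```text
3.1 [ 0.5291 -0.1408  0.1028] yaw of y 1.5546439115640012 tilt [-0.0008 -0.0002] q [-0.3     0.2162  0.5738  1.8703 -0.1311  1.0932  1.8783] F [0.0627 0.0163 1.3031] T [ 0.0025 -0.021  -0.0325] 87.03443638537489 0.0
to go (tool) [ 0.0001 -0.0002  0.0028]
```

View pics/d.png

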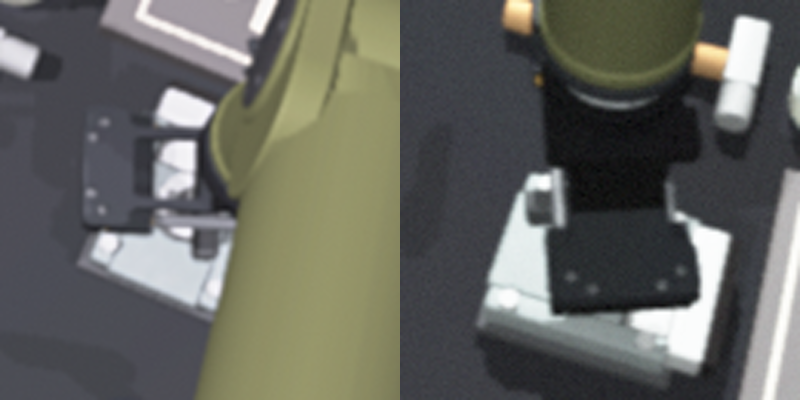

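The fingers straddle the bar: the near end shows between the finger plates at (205,240) in the left half. Closing lightly.

>>> apply_moves(dp=[[0,0,0.003],[0,0,0],[0,0,0],[0,0,0],[0,0,0],[0,0,0],[0,0,0],[0,0,0]], twist=[[0,0,0],[0,0,0],[0,0,0],[0,0,0],[0,0,0],[0,0,0],[0,0,0],[0,0,0]], fingers=[0.3,0.5,0.6,0.7,0.8,0.9,1,1], newtons=8)

```text
time: 4.0
position: [0.5293, -0.1407, 0.0995]
tool_rot: [-0.023, -3.141, -0.0]
ft_force: [0.9, 0.1, -0.5]
grip_width: 0.358
grip_force: 0.0
```

```bash
python3 st.py
```

```text
4.0 [ 0.5293 -0.1407  0.0995] yaw of y 1.555995120557644 tilt [-0.      0.0001] q [-0.2988  0.2197  0.573   1.8737 -0.134   1.0861  1.882 ] F [ 0.9251  0.1464 -0.5183] T [-0.0063 -0.0107 -0.0387] 31.158224023008554 0.0
to go (tool) [ 0.0003 -0.0003 -0.0005]
```

>>> apply_moves(dp=[[0,0,0],[0,0,0],[0,0,0],[0,0,0],[0,0,0]], twist=[[0,0,0],[0,0,0],[0,0,0],[0,0,0],[0,0,0]], fingers=[1,1,1,1,1])

```text
time: 4.5
position: [0.5293, -0.1406, 0.0995]
tool_rot: [0.023, 3.141, 0.0]
ft_force: [-0.3, -0.3, 0.9]
grip_width: 0.246
grip_force: 8.0
```

```bash
python3 st.py
```

```text
4.5 [ 0.5293 -0.1406  0.0995] yaw of y 1.556104883925435 tilt [0.     0.0002] q [-0.2988  0.2197  0.573   1.8737 -0.1342  1.0861  1.8821] F [-0.2973 -0.33    0.894 ] T [ 0.1205  0.0109 -0.0048] 21.430966147012075 7.999778687953949
to go (tool) [ 0.0003 -0.0004 -0.0005]
```

>>> apply_moves(dp=[[0,0,0],[0,0,0],[0,0,0]], twist=[[0,0,0],[0,0,0],[0,0,0]], fingers=[1,1,1], newtons=12)

```text
time: 4.8
position: [0.5293, -0.1407, 0.0995]
tool_rot: [0.023, 3.141, 0.0]
ft_force: [0.3, 0.3, 0.8]
grip_width: 0.246
grip_force: 12.0
```

```bash
python3 st.py;python3 - <<'E'
from h import *
import cv2
a=get_image("top")[140:270,310:440,::-1];b=get_image("side")[230:360,240:370,::-1]
cv2.imwrite("pics/e.png",np.hstack([cv2.resize(x,(400,400),interpolation=2) for x in(a,b)]))
E
```

```text
4.8 [ 0.5293 -0.1407  0.0995] yaw of y 1.5560120589241098 tilt [0.0001 0.0001] q [-0.2988  0.2197  0.573   1.8737 -0.1341  1.0861  1.882 ] F [0.2623 0.3378 0.8401] T [ 0.1824 -0.0025  0.0196] 21.38849077539166 12.000301480293274
to go (tool) [ 0.0003 -0.0003 -0.0005]
```

View pics/e.png

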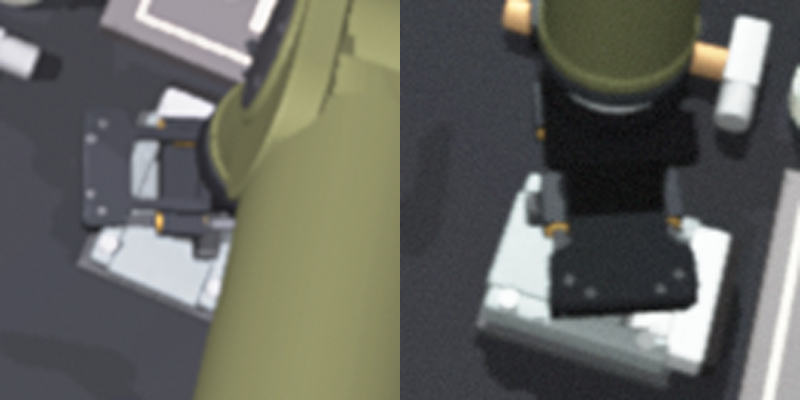

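The 21.4 mm opening means the fingertips are on the 22 mm shank below the bar. I'll open a little, rise 11 mm and grip the bar itself.

>>> apply_moves(dp=[[0,0,0],[0,0,0],[0,0,-0.006],[0,0,-0.006],[0,0,0],[0,0,0],[0,0,0],[0,0,0],[0,0,0]], twist=[[0,0,0],[0,0,0],[0,0,0],[0,0,0],[0,0,0],[0,0,0],[0,0,0],[0,0,0],[0,0,0]], fingers=[0.6,0.6,0.6,0.6,1,1,1,1,1], newtons=8)

```text
time: 5.8
position: [0.5292, -0.1406, 0.1114]
tool_rot: [-0.023, -3.141, -0.0]
ft_force: [0.6, 0.2, 0.2]
grip_width: 0.182
grip_force: 8.0
```

```bash
python3 st.py
```

```text
5.8 [ 0.5292 -0.1406  0.1114] yaw of y 1.5561208975824734 tilt [-0.0003  0.0002] q [-0.3028  0.2056  0.5752  1.8622 -0.1245  1.1096  1.8745] F [0.5746 0.2488 0.2421] T [ 0.163  -0.0098 -0.0005] 15.812213898197896 7.98221156001091
to go (tool) [ 0.0002 -0.0004  0.0114]
```

The opening is now 15.8 mm, so the bar is held. Next I'll probe downward to see how stiff the contact is.

>>> apply_moves(dp=[[0,0,0.001],[0,0,0.001],[0,0,0]], twist=[[0,0,0],[0,0,0],[0,0,0]], fingers=[1,1,1], newtons=15)

```text
time: 6.1
position: [0.5303, -0.1407, 0.1112]
tool_rot: [0.023, 3.139, 0.001]
ft_force: [-2.6, 0.8, 9.4]
grip_width: 0.186
grip_force: 15.0
```

>>> apply_moves(dp=[[0,0,-0.0008],[0,0,0],[0,0,0],[0,0,0],[0,0,0]], twist=[[0,0,0],[0,0,0.07],[0,0,0.07],[0,0,0.07],[0,0,0]], fingers=[1,1,1,1,1])

```text
time: 6.6
position: [0.53, -0.1407, 0.1113]
tool_rot: [0.354, 3.12, 0.001]
ft_force: [-0.3, -0.3, 5.3]
grip_width: 0.186
grip_force: 15.0
```

```bash
python3 st.py
```

```text
6.6 [ 0.53   -0.1407  0.1113] yaw of y 1.3446985709059953 tilt [0.0016 0.0002] q [-0.3245  0.2087  0.6004  1.8626 -0.1319  1.1079  1.6694] F [-0.2764 -0.3331  5.3473] T [ 0.1806  0.1574 -0.0161] 16.18291558944737 15.00246986746788
to go (tool) [ 0.001  -0.0005  0.0113]
```

>>> apply_moves(dp=[[0,0,0],[0,0,0],[0,0,0],[0,0,0]], twist=[[0,0,0.07],[0,0,0.07],[0,0,0.07],[0,0,0]], fingers=[1,1,1,1])

```text
time: 7.0
position: [0.5301, -0.141, 0.1112]
tool_rot: [0.679, 3.065, 0.0]
ft_force: [-0.4, 0.0, 5.0]
grip_width: 0.18
grip_force: 15.0
```

```bash
python3 st.py
```

```text
7.0 [ 0.5301 -0.141   0.1112] yaw of y 1.1345358715050804 tilt [ 0.0019 -0.0002] q [-0.3466  0.2115  0.6261  1.8633 -0.1383  1.1079  1.4653] F [-0.4394  0.0242  5.0223] T [0.0923 0.0609 0.0349] 15.619593777767465 15.000382214784622
to go (tool) [ 0.001  -0.0005  0.0112]
```

>>> apply_moves(dp=[[0,0,0],[0,0,0],[0,0,0],[0,0,0]], twist=[[0,0,0.07],[0,0,0.07],[0,0,0.07],[0,0,0]], fingers=[1,1,1,1])

```text
time: 7.4
position: [0.5301, -0.1411, 0.111]
tool_rot: [0.995, 2.978, 0.0]
ft_force: [0.7, -0.5, 4.5]
grip_width: 0.179
grip_force: 15.0
```

```bash
python3 st.py
```

```text
7.4 [ 0.5301 -0.1411  0.111 ] yaw of y 0.9258730887609009 tilt [ 0.002  -0.0006] q [-0.3691  0.2149  0.6523  1.8642 -0.1451  1.1078  1.2628] F [ 0.7046 -0.5188  4.519 ] T [-0.1281 -0.1091  0.0448] 15.609976224546605 14.999770671129227
to go (tool) [ 0.001  -0.0006  0.011 ]
```

>>> apply_moves(dp=[[0,0,0],[0,0,0],[0,0,0],[0,0,0]], twist=[[0,0,0.07],[0,0,0.07],[0,0,0.07],[0,0,0]], fingers=[1,1,1,1])

```text
time: 7.8
position: [0.5288, -0.1407, 0.1097]
tool_rot: [-1.3, -2.859, 0.001]
ft_force: [0.4, 0.2, -4.3]
grip_width: 0.181
grip_force: 15.0
```

```bash
python3 st.py
```

```text
7.8 [ 0.5288 -0.1407  0.1097] yaw of y 0.7173781630246965 tilt [-0.0011 -0.0001] q [-0.3921  0.2191  0.6787  1.8668 -0.1526  1.1089  1.0608] F [ 0.395   0.2243 -4.2795] T [-0.0167  0.0225  0.0092] 15.738553664641604 14.998056292533875
to go (tool) [-0.0004 -0.      0.0097]
```

The force flipped to -4.3 N, so the key now hangs over the slot. I'll lower it.

>>> apply_moves(dp=[[0,0,0.002],[0,0,0.002],[0,0,0.002],[0,0,0.002],[0,0,0]], twist=[[0,0,0],[0,0,0],[0,0,0],[0,0,0],[0,0,0]], fingers=[1,1,1,1,1])

```text
time: 8.3
position: [0.5289, -0.1407, 0.1018]
tool_rot: [-1.301, -2.858, 0.001]
ft_force: [0.6, 0.6, -4.3]
grip_width: 0.18
grip_force: 15.0
```

```bash
python3 st.py
```

```text
8.3 [ 0.5289 -0.1407  0.1018] yaw of y 0.7163811637621196 tilt [-0.001   0.0001] q [-0.3884  0.2291  0.6765  1.8744 -0.1605  1.0936  1.0659] F [ 0.6193  0.6276 -4.2933] T [ 0.0186 -0.0238 -0.0039] 15.652892941342122 14.997071027755737
to go (tool) [-0.0003 -0.0001  0.0018]
```

>>> apply_moves(dp=[[0,0,0.001],[0,0,0.001],[0,0,0.0005],[0,0,0]], twist=[[0,0,0],[0,0,0],[0,0,0],[0,0,0]], fingers=[1,1,1,1])

```text
time: 8.7
position: [0.5296, -0.1411, 0.1013]
tool_rot: [1.302, 2.858, 0.001]
ft_force: [-2.8, 1.0, 5.8]
grip_width: 0.182
grip_force: 15.0
```

```bash
python3 st.py
```

```text
8.7 [ 0.5296 -0.1411  0.1013] yaw of y 0.7159300239170068 tilt [0.0008 0.0003] q [-0.3874  0.2304  0.6767  1.8743 -0.1625  1.0912  1.0676] F [-2.7958  1.0337  5.8184] T [ 0.1044  0.8053 -0.0102] 15.807186024138554 15.008225440979004
to go (tool) [ 0.0005 -0.0004  0.0013]
```

It dropped a full 10 mm (0.1113 to 0.1013) and bottomed out. I'll ease the push, grip firmer and turn clockwise.

>>> apply_moves(dp=[[0,0,-0.001],[0,0,0],[0,0,0],[0,0,0],[0,0,0],[0,0,0],[0,0,0]], twist=[[0,0,0],[0,0,0],[0,0,0.07],[0,0,0.07],[0,0,0.07],[0,0,0.07],[0,0,0]], fingers=[1,1,1,1,1,1,1], newtons=45)

```text
time: 9.4
position: [0.5301, -0.1408, 0.1014]
tool_rot: [1.688, 2.648, 0.001]
ft_force: [0.5, 0.2, 2.4]
grip_width: 0.184
grip_force: 45.0
```

```bash
python3 st.py
```

```text
9.4 [ 0.5301 -0.1408  0.1014] yaw of y 0.43599532380624195 tilt [ 0.0017 -0.0001] q [-0.4216  0.2359  0.7158  1.8753 -0.1741  1.0914  0.797 ] F [0.495  0.2169 2.391 ] T [ 0.0537  0.0872 -0.0016] 16.007330547287662 45.00148415565491
to go (tool) [ 0.0003 -0.0011  0.0014]
```

>>> apply_moves(dp=[[0,0,0],[0,0,0],[0,0,0],[0,0,0],[0,0,0]], twist=[[0,0,0.07],[0,0,0.07],[0,0,0.07],[0,0,0.07],[0,0,0]], fingers=[1,1,1,1,1])

```text
time: 9.9
position: [0.5299, -0.1409, 0.1013]
tool_rot: [2.039, 2.388, 0.001]
ft_force: [0.6, 0.4, 3.0]
grip_width: 0.18
grip_force: 45.0
```

```bash
python3 st.py
```

```text
9.9 [ 0.5299 -0.1409  0.1013] yaw of y 0.15740464551076258 tilt [ 0.0013 -0.0002] q [-0.4557  0.2426  0.7565  1.8763 -0.187   1.0931  0.53  ] F [0.5897 0.4141 3.0453] T [-0.0271  0.1099 -0.0225] 15.688122110838778 45.001850724220276
to go (tool) [ 0.     -0.0009  0.0013]
```

>>> apply_moves(dp=[[0,0,0],[0,0,0],[0,0,0],[0,0,0],[0,0,0]], twist=[[0,0,0.06],[0,0,0.06],[0,0,0.06],[0,0,0.06],[0,0,0]], fingers=[1,1,1,1,1])

```text
time: 10.4
position: [0.5298, -0.1409, 0.1013]
tool_rot: [2.31, 2.128, 0.001]
ft_force: [-0.7, 0.4, 4.5]
grip_width: 0.182
grip_force: 45.0
```

```bash
python3 st.py;python3 - <<'E'
from h import *
import cv2
a=get_image("top")[140:270,310:440,::-1];b=get_image("side")[230:360,240:370,::-1]
cv2.imwrite("pics/f.png",np.hstack([cv2.resize(x,(400,400),interpolation=2) for x in(a,b)]))
E
```

```text
10.4 [ 0.5298 -0.1409  0.1013] yaw of y -0.08162407166215555 tilt [ 0.0011 -0.0002] q [-0.486   0.2494  0.7931  1.8772 -0.1993  1.0947  0.3018] F [-0.6844  0.4219  4.5306] T [-0.0497  0.2401 -0.0086] 15.840315479153912 45.00189006328583
to go (tool) [-0.0002 -0.0008  0.0013]
```

View pics/f.png

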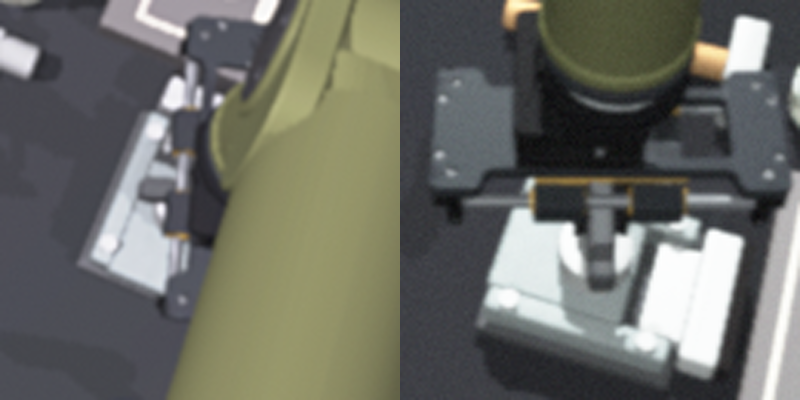

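The key is turning with the gripper: the bar's end is at (600,260) in the side crop. The jaw's front block has moved forward a little, with its face at about (740,240), and a gap to the plaque remains.

>>> apply_moves(dp=[[0,0,-0.0004],[0,0,0],[0,0,0],[0,0,0]], twist=[[0,0,0.05],[0,0,0.05],[0,0,0.05],[0,0,0]], fingers=[1,1,1,1])

```text
time: 10.9
position: [0.5295, -0.1407, 0.1014]
tool_rot: [2.462, 1.951, 0.0]
ft_force: [0.1, -0.2, 3.4]
grip_width: 0.178
grip_force: 45.2
```

```bash
python3 st.py
```

```text
10.9 [ 0.5295 -0.1407  0.1014] yaw of y -0.23060273691669325 tilt [ 0.0004 -0.0004] q [-0.5059  0.2538  0.8165  1.8778 -0.2068  1.0963  0.1592] F [ 0.1065 -0.1636  3.4253] T [-0.1016  0.1342  0.5149] 15.481588989283946 45.16876816749573
to go (tool) [-0.0004 -0.0005  0.0014]
```

>>> apply_moves(dp=[[0,0,0],[0,0,0],[0,0,0]], twist=[[0,0,0.05],[0,0,0.05],[0,0,0]], fingers=[1,1,1])

```text
time: 11.2
position: [0.5295, -0.1406, 0.1014]
tool_rot: [2.555, 1.827, -0.0]
ft_force: [-1.3, 0.6, 3.5]
grip_width: 0.183
grip_force: 46.3
```

```bash
python3 st.py
```

```text
11.2 [ 0.5295 -0.1406  0.1014] yaw of y -0.3292302877873996 tilt [ 0.0002 -0.0006] q [-0.5194  0.2572  0.8325  1.8781 -0.2124  1.0972  0.0653] F [-1.2598  0.6109  3.4575] T [-0.1042  0.1465  1.0587] 15.905087142421387 46.28958284854889
to go (tool) [-0.0005 -0.0004  0.0014]
```

Run:
```python
from h import *
import cv2
b=get_image("side");cv2.imwrite("pics/g_full.png",b[:,:,::-1]);o=cv2.imread("pics/side0.png")[265:365,270:370]
f=b[265:365,270:370,::-1]
cv2.imwrite("pics/g.png",np.hstack([cv2.resize(x,(400,400),interpolation=2) for x in(o,f)]))
```

```text
(no output)
```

View pics/g.png

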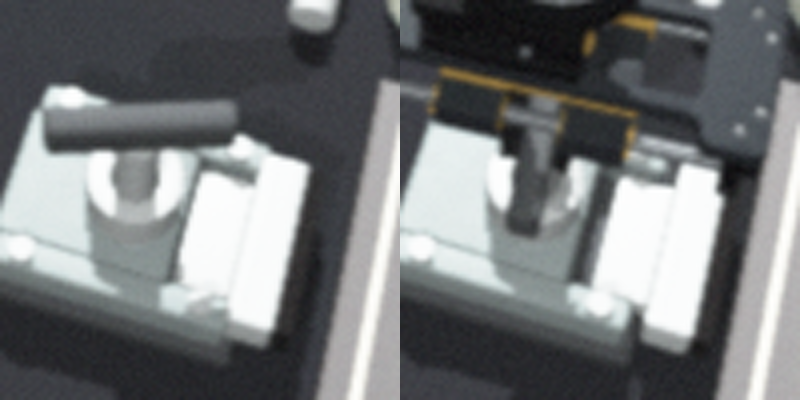

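Since the start the jaw face has moved about 17 crop pixels of a roughly 45 pixel gap, which is about 7–8 mm. The detent is just beginning. I'll check that the bar follows the gripper by projecting its expected near end.

```bash
python3 - <<'E'
from h import *
c=calibration("side")
def px(P):
    q=R.from_rotvec(c["attitude"]).inv().apply(np.array(P)-c["eye"]);return c["cx"]-c["fx"]*q[0]/q[2],c["cy"]+c["fy"]*q[1]/q[2]
for a in(-1.6,-1.7,-1.8,-1.9,-2.0):
    u,v=px([.5295+.045*np.cos(a),-.1406+.045*np.sin(a),.121]);print(a,"crop",(u-270)*4+400,(v-265)*4)
E
python3 st.py
```

```text
-1.6 crop 546.3585205170461 217.3601651747606
-1.7 crop 536.1926829364452 217.31333917899565
-1.8 crop 526.0517691041521 216.2954294136864
-1.9 crop 516.0494756982062 214.31904101854138
-2.0 crop 506.29737714908333 211.40863088633432
11.25 [ 0.5295 -0.1407  0.1014] yaw of y -0.3290268881720827 tilt [ 0.0002 -0.0005] q [-0.5192  0.2572  0.8324  1.8782 -0.2125  1.0972  0.0656] F [-0.2444 -0.2481  2.7368] T [-0.2292  0.1282  1.0633] 15.905566068007584 46.28414511680603
to go (tool) [-0.0005 -0.0004  0.0014]
```

>>> apply_moves(dp=[[0,0,0],[0,0,0],[0,0,0],[0,0,0]], twist=[[0,0,0],[0,0,0.04],[0,0,0.04],[0,0,0]], fingers=[1,1,1,1], newtons=60)

```text
time: 11.65
position: [0.5295, -0.1407, 0.1014]
tool_rot: [2.627, 1.722, -0.0]
ft_force: [-0.3, 0.4, 4.2]
grip_width: 0.182
grip_force: 63.2
```

```bash
python3 st.py
```

```text
11.65 [ 0.5295 -0.1407  0.1014] yaw of y -0.4106538967370597 tilt [ 0.0002 -0.0006] q [-0.5301  0.2601  0.846   1.8785 -0.2175  1.0979 -0.0116] F [-0.3159  0.3605  4.1792] T [-0.2336  0.1409  1.5898] 15.79647024400321 63.1630215968471
to go (tool) [-0.0004 -0.0003  0.0014]
```

>>> apply_moves(dp=[[0,0,0],[0,0,0],[0,0,0]], twist=[[0,0,0.04],[0,0,0.04],[0,0,0]], fingers=[1,1,1])

```text
time: 11.95
position: [0.5293, -0.1408, 0.1013]
tool_rot: [-2.698, -1.608, -0.001]
ft_force: [-0.5, 0.7, 4.2]
grip_width: 0.176
grip_force: 60.0
```

```bash
python3 st.py
```

```text
11.95 [ 0.5293 -0.1408  0.1013] yaw of y -0.4955994001720389 tilt [0.0004 0.001 ] q [-0.5406  0.2632  0.8604  1.879  -0.2245  1.0989 -0.0898] F [-0.4675  0.6845  4.2003] T [ 0.0503  0.1632 -0.0221] 15.329629325307351 60.00191867351532
to go (tool) [-0.0003 -0.0002  0.0013]
```

The torque fell to zero, which is either the click or a slip. I'll look at the jaw.

Run:
```python
from h import *
import cv2
b=get_image("side");o=cv2.imread("pics/g_full.png")[265:365,270:370]
f=b[265:365,270:370,::-1]
cv2.imwrite("pics/i.png",np.hstack([cv2.resize(x,(400,400),interpolation=2) for x in(o,f)]))
```

```text
(no output)
```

View pics/i.png

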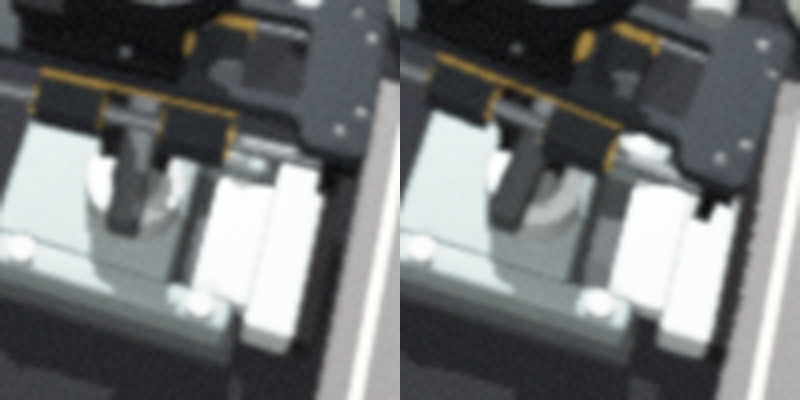

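The jaw corner jumped from crop x 285 to about 305, against 268 at the start, so it has travelled about 18 mm and the cam has clicked. I'll release and retreat straight up.

>>> apply_moves(dp=[[0,0,0],[0,0,0],[0,0,0],[0,0,0],[0,0,0],[0,0,0]], twist=[[0,0,0],[0,0,0],[0,0,0],[0,0,0],[0,0,0],[0,0,0]], fingers=[0.4,0.4,0.4,0.4,0.4,0.4])

```text
time: 12.6
position: [0.5292, -0.1407, 0.1012]
tool_rot: [-2.697, -1.611, 0.0]
ft_force: [-0.7, -0.1, -0.0]
grip_width: 0.578
grip_force: 0.0
```

>>> apply_moves(dp=[[0,0,-0.01],[0,0,-0.02],[0,0,-0.03],[0,0,-0.03],[0,0,-0.03],[-0.04,0,0],[-0.04,0,0],[-0.04,0,0],[-0.04,0,0],[0,0,0]], twist=[[0,0,0],[0,0,0],[0,0,0],[0,0,0],[0,0,0],[0,0,0],[0,0,0],[0,0,0],[0,0,0],[0,0,0]], fingers=[0.4,0.4,0.4,0.4,0.4,0.4,0.4,0.4,0.4,0.4])

```text
time: 13.6
position: [0.4494, -0.2882, 0.2226]
tool_rot: [2.704, 1.596, -0.001]
ft_force: [-0.0, -0.7, 0.3]
grip_width: 0.594
grip_force: 0.0
```

```bash
python3 st.py
python3 - <<'E'
from h import *
import cv2
a=get_image("top")[140:270,310:440,::-1];b=get_image("side")[230:360,240:370,::-1]
cv2.imwrite("pics/j.png",np.hstack([cv2.resize(x,(400,400),interpolation=2) for x in(a,b)]))
E
```

```text
13.6 [ 0.4494 -0.2882  0.2226] yaw of y -0.5044806555402849 tilt [ 0.0008 -0.0022] q [-0.4313  0.0907  1.0157  1.7696 -0.078   1.323   0.0972] F [-0.0182 -0.6886  0.3163] T [-0.099   0.1391  0.0767] 51.716927318630916 0.0
to go (tool) [ 0.1675 -0.0017  0.1223]
```

View pics/j.png

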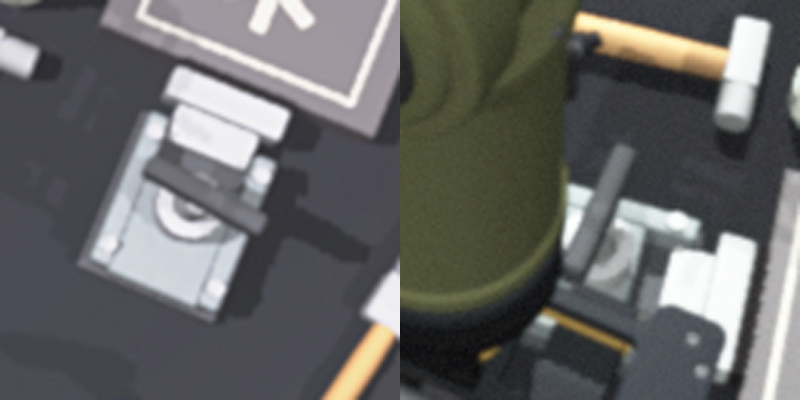

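The key stands in the collar and the hand is clear. In the top crop the jaw edge is at (240,90) and the plaque edge at (240,79), with a dark strip between, possibly the rubber face. I'll measure the jaw travel against the first picture.

Run:
```python
from h import *
import cv2
o=cv2.imread("pics/top0.png");n=get_image("top")[:,:,::-1];np.set_printoptions(precision=4,suppress=True)
cr=lambda x:cv2.resize(x[150:220,340:420],(400,350),interpolation=2)
cv2.imwrite("pics/k.png",np.hstack([cr(o),cr(n)]))
# profile along local x (from body outline) through points off axis
P=np.array([.5296,-.1400,.041]);c=calibration("top")
a,b=onz("top",310+105/400*130,140+22/400*130,.03),onz("top",310+375/400*130,140+135/400*130,.03)
d=(b-a)/np.linalg.norm(b-a);x=np.array([-d[1],d[0],0]);x*=np.sign(x[0])
print("x dir",x,"plaque dist",(a-P)@x)
def px(Q):
    q=R.from_rotvec(c["attitude"]).inv().apply(Q-c["eye"]);return [c["cx"]-c["fx"]*q[0]/q[2],c["cy"]+c["fy"]*q[1]/q[2]]
r=np.arange(.05,.12,.002)
for s in(-.03,0.03):
    m=np.array([px(P+x*k+d*s) for k in r],np.float32)
    for im in(o,n): print(s,cv2.remap(cv2.cvtColor(np.ascontiguousarray(im),6),m[:,:1],m[:,1:],1).ravel())
```

```text
x dir [ 0.9268 -0.3755  0.    ] plaque dist 0.11059758127239475
-0.03 [166 175 172 167 200 229 239 237 235 235 236 237 237 238 234 204 141  77
  61  64  69  74  75  73  71  70  73  93 123 144 153 152 150 154 178]
-0.03 [172 189 206 223 214 213 225 229 232 237 225 204 176 205 230 240 239 237
 237 238 239 239 240 235 200 135  73  63  91 124 149 156 153 157 181]
0.03 [189 194 183 174 193 230 240 239 237 236 237 238 239 240 237 215 142  83
  60  61  68  73  75  74  71  69  71  91 121 147 153 152 150 150 160]
0.03 [195 206 206 200 205 210 214 221 218 210 205 183 173 198 232 242 240 239
 238 239 240 240 242 238 213 142  77  64  85 122 149 155 154 154 164]
```

View pics/k.png

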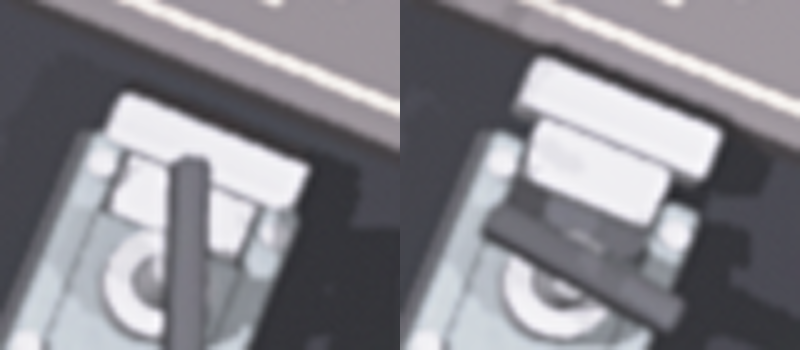

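The jaw edge moved 9 samples of 2 mm, so it is 18 mm forward. The key stands upright in the collar and the robot is clear. Handing in.

```bash
python3 -c "
from bench import ctrl
print(ctrl.close_job())"
```

```text
the job is handed in; nothing more can be done
None
```

The cam clamp is locked: the key dropped home and was turned clockwise to the click. The jaw measures about 18 mm forward, the key stands in the collar, and the job is handed in; no verdict came back.

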